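Wind the clock of a drum recorder and lay its pens on the chart

ROBOT

A 6-joint arm with a two-finger parallel gripper is mounted at the origin on the work surface. World frame = base frame: x ahead of the robot, y to its left, z up, the work surface at z = 0. Lengths are in m, angles in rad, forces in N, time in s.
With the tool pointing down it reaches from about 0.3 to 0.775 m from the base axis. Payload 14.6 kg.
Tool frame: the origin (TCP) lies at the very end of the fingers, on their centre line; the grasp point (between the pads) lies 19 mm behind it; z points along the fingers, y is the line along which they close (so a half turn about z gives the same grasp; the last joint's range is limited). The gripper opens to 94 mm and grips with 3 to 60 N. Pads are 16 mm wide; open, the fingers measure 119 mm over their backs; the gripper's body (75 mm by 177 mm) begins 78 mm behind the grasp point.
Start: joints at [-1.272, 0.3, 1.521, -0, 1.321, -0.067], TCP at [0.197, -0.514, 0.205] pointing down, gripper open.
Joint ranges: [-3.03, 3.03], [-0.79, 2.21], [0.23, 2.52], [-1.04, 4.18], [0, 3.07], [-2.55, 2.55]. Speed limits (rad/s): [2.22, 2.22, 2.57, 3.14, 3.14, 3.14].

INTERFACE

Orientations are given as [roll, pitch, yaw] about the fixed x, y, z axes, in that order (R = Rz(yaw) Ry(pitch) Rx(roll)).
In Python, from station import ctrl gives the robot as it stands. The module is installed in compiled form; this text tells all that it offers.
- The arm moves only by the tool step_arm, never from a script. Its argument "deltas" is a list of rows, each an object with "dp": the shift along the tool's x, y, z scaled (see below), a list of three; "twist": the turn about the tool's z scaled (see below). In form: [{"dp": [tx, ty, tz], "twist": twist}, ...]. A call has 1 to 12 rows; each row shifts and turns the commanded pose from where the row before left it, along the tool's axes as they then stand; what a row does not reach is not made up. The controller multiplies each number of a shift by 0.04 m and each number of a turn by 4 degrees. A row lasts 1/10 s, in which the tool goes at most 50 mm and 8.59 degrees, less where a joint would pass 70% of its speed; a pose out of reach is approached as far as the arm can. A call with a number of a shift or a turn outside -1 to 1 is refused whole. A call with a gripper value outside its range is refused whole. "gripper" is the opening, from -1 (shut) to 1 (fully open), set as the call begins (left out, the last holds). The fingers move at their own pace and stop on an object; "squeeze" is the grip in N (left out, the last holds). Time passes only in rows, so rows that do not move let the fingers close. It gives the time, the measured TCP pose, the force, the opening and the grip force at its end, in the units of the state.
- ctrl.get_obs(): the state, without advancing time (a new reading comes with each control period).
- ctrl.camera(name): name is "scene" or "top"; returns (picture, depth): 384x512x3 uint8, red, green, blue; 384x512 float32, m along the optical axis (not along the pixel's ray), 0 where there is no reading.
- ctrl.get_calibration(name): a dict with "fx", "fy", "cx", "cy" (pixels), "world_to_cam" (4x4, takes a point from world to camera coordinates). Camera axes: x right, y down, z forward; pixel columns grow to the right and rows downward; lengths in m; the calibration is good to about 2 mm. A picture is of the moment at which its call begins. get_calibration takes no time and is no camera call.
- ctrl.hand_in(): hands the job in; it is judged then, once.
Trained networks look in the newest picture that a camera, given by its name, has taken for a name from the list of things; names that differ only in an ending like _2 or _b are one class to them, and where a whole thing is asked for, a point or a joint stands for the part that bears it (a point fixed in the world has none). Each returns a list of dicts, best first, with "conf" (0 to 1); they miss things now and then, are a little off and sometimes report something else, mostly with a low value. They report only what shows in the picture. A call takes as long as a camera call.
- ctrl.spot_in(camera, label): "rect" ([left, top, right, bottom] as shares, 0 to 1, of the picture: columns of its width, rows of its height, round what is visible of it).
- ctrl.cut_out(camera, label): "pixels" (384x512 bool, what is visible of it) and "rect" ([left, top, right, bottom] as shares, 0 to 1, of the picture: columns of its width, rows of its height, round what is visible of it).
The state is a dict: "time_s": time; "qpos": joint angles; "joint_vel": joint speeds; "tau": joint torques, N m; "ee_pos": TCP position; "eef_rot": TCP orientation; "force": force on the tool from outside, world axes, zero at the start; "moment": the same for the moment, N m; "grip_width": finger opening in m; "grip_force": force on a finger pad.
Only numpy, scipy, OpenCV 4.12 (cv2) and the standard library are available. Lean on these libraries where they do the work, as an engineer would, in place of code of your own. Each camera call takes 0.05 s, during which the arm holds its last target. There are 200 camera calls.

TASK

The chart on the clockwork drum recorder has just been changed for the new week. With the pens still held off the chart, wind the clock fully: turn the brass key on top of the drum clockwise, grip after grip, until it comes up against its stop. Then swing the red-capped pen lever at the front of the base fully over to lay both pens on the chart, without touching the delicate pen arms or disturbing the other things on the bench.

Things in the scene. Friction and masses are not known exactly. Their poses are not given: they have to be found in the camera images.
- recorder: Clockwork chart recorder, cover off, fixed. Grey base 160 (x) x 310 (y) x 40 mm; origin under its centre, front (lever side) at its -x. Drum 93 mm diameter, white chart, upright axis at (0, 75) mm, top 141 mm up. Also on it: white louvred guard 95 mm deep, 118 mm high, at y -158 to -214 mm; pen column 140 mm high at (-18, -112) mm.
- key (a joint): How far the clock is wound, rad; grows clockwise seen from above. 0 run down, 25.0 the stop at fully wound; starts at about 20 to 22 (half a turn to a turn short). The mainspring pulls back with 0.12 N m; a 16-tooth ratchet holds it: let go, the key falls back to the last tooth, by up to 0.4 rad (0.1 from the stop), and stays. It cannot be turned anticlockwise.
- key_grip (a point): Centre of the wing of the brass winding key, on the drum's axis, 179 mm above the bench. The wing is a flat upright bow 40 mm wide along this point's x, 8 mm thick along its y (grip these faces), 24 mm high; it turns with the key (yaw falls as joint key grows). Below it a thin stem and the ratchet wheel (40 mm diameter, top 148 mm above the bench).
- pen_lever (a joint): Angle of the pen lever, rad. 0: grip at the right-hand end (seen from the robot), pens held off the chart; it starts at 0 to 0.06. 0.60: stop at the left-hand end, pens on the chart. It swings clockwise seen from above about an upright axis at (-48, -35) mm in the recorder's frame, held by friction (0.12 N m), and stays where left.
- lever_grip (a point): Centre of the lever's upright red cap, 16 mm diameter, 46 to 70 mm above the bench, on a 10 mm stem. This point is 58 mm above the bench and 90 mm from the lever's axis, in front of the base, and moves with the lever. A flat steel bar, its top 26 mm above the bench, leads from the stem to the base.
- pens: Two delicate pen arms, thin rods 180 mm long, 70 and 106 mm above the bench, hung on an upright spindle at (-48, -105) mm in the recorder's frame and reaching along its front to the drum. Only the lever moves them: lifted, their tips stand about 24 mm in front of the drum. Origin on the spindle at bench level.
- ink_bottle: Small violet ink bottle with a white cap, 32 mm diameter, 50 mm high; origin under its centre.
- nib_box: Flat box of spare pen nibs with a blue lid, 45 x 75 x 18 mm; origin under its centre.
- bottle_blue: Glass reagent bottle with a blue cap, 86 mm diameter, 180 mm high; origin under its centre.
- bottle_orange: Glass reagent bottle with an orange cap, 86 mm diameter, 180 mm high; origin under its centre.
- beaker: Glass beaker, 64 mm diameter, 85 mm high; origin under its centre.
- vial_rack: White rack of small vials, 105 x 60 x 43 mm; origin under its centre.
- marker: White marker pen with a black cap, 135 mm long, 12 mm thick, lying; origin under its middle.

How it is judged:
By the outcome, as a careful person would: the job done as asked, in the order asked, and still so for the second after the job is handed in, with the robot touching nothing.
It also fails if it takes over 72 s, if anything falls off the work surface, if the arm or the gripper's body presses on something with over 40 N, if the wrist force passes 120 N, or if a joint passes its speed limit or range.

## Working session

There is one attempt and no reset: what is moved stays moved. The work goes in short steps, Python scripts to look and compute and a tool call to move; the robot and the scene stay as the last step left them, time stands still between calls to the robot, and variables do not carry over. Pictures are saved under pics/ and viewed, at most 10 in all, crops included, and the job is handed in when it is done.

Besides the shell and the picture viewer there is one more tool, called after ">>>" by a JSON object that holds its "name" and its "arguments". step_arm: Moves the arm, as the interface text tells. Its arguments: {"type":"object","properties":{"deltas":{"type":"array"},"gripper":{"type":"number"},"squeeze":{"type":"number"}},"required":["deltas"]}

```bash
mkdir -p pics; cat > h.py <<'E'
import numpy as np,cv2
from station import ctrl
def snap(cam,fn=None):
    p,d=ctrl.camera(cam)
    if fn: cv2.imwrite('pics/'+fn,p[:,:,::-1])
    return p,d
def pts(cam,d,mask):
    c=ctrl.get_calibration(cam); v,u=np.nonzero(mask&(d>0)); z=d[v,u]
    P=np.stack([(u-c['cx'])/c['fx']*z,(v-c['cy'])/c['fy']*z,z,np.ones_like(z)])
    return (np.linalg.inv(c['world_to_cam'])@P)[:3].T
def proj(cam,X):
    c=ctrl.get_calibration(cam); q=c['world_to_cam']@np.append(X,1)
    return q[0]/q[2]*c['fx']+c['cx'],q[1]/q[2]*c['fy']+c['cy']
E
python3 - <<'E'
from h import *
for cam in('scene','top'):
    p,d=snap(cam,cam+'0.png'); 
    for l in ('recorder','key_grip','lever_grip','pens','ink_bottle','nib_box','bottle_blue','bottle_orange','beaker','vial_rack','marker'):
        for r in ctrl.cut_out(cam,l)[:1]:
            P=pts(cam,d,r['pixels'])
            print(cam,l,round(r['conf'],2),len(P),np.median(P,0).round(3),np.percentile(P,3,axis=0).round(3),np.percentile(P,97,axis=0).round(3)) if len(P) else print(cam,l,'none')
o=ctrl.get_obs();print(o)
E
```

```text
scene recorder 0.61 5897 [ 0.652 -0.084  0.042] [ 0.557 -0.254  0.007] [0.71  0.088 0.146]
scene key_grip 0.68 164 [0.634 0.022 0.162] [0.625 0.006 0.145] [0.646 0.04  0.192]
scene lever_grip 0.47 350 [0.427 0.483 0.06 ] [0.392 0.454 0.017] [0.452 0.511 0.086]
scene pens 0.74 89 [0.494 0.115 0.03 ] [0.48  0.102 0.005] [0.502 0.127 0.053]
scene ink_bottle 0.57 94 [0.494 0.115 0.03 ] [0.475 0.102 0.001] [0.502 0.135 0.053]
scene nib_box 0.52 317 [0.627 0.167 0.019] [0.596 0.133 0.005] [0.654 0.203 0.022]
scene bottle_blue 0.7 1255 [ 0.676 -0.419  0.126] [ 0.638 -0.46   0.017] [ 0.697 -0.391  0.182]
scene bottle_orange 0.62 1165 [ 0.544 -0.408  0.121] [ 0.503 -0.452  0.009] [ 0.564 -0.379  0.181]
scene beaker 0.92 388 [0.427 0.482 0.058] [0.391 0.454 0.007] [0.451 0.511 0.086]
scene vial_rack 0.82 463 [ 0.343 -0.409  0.03 ] [ 0.289 -0.444  0.008] [ 0.383 -0.378  0.045]
scene marker 0.42 75 [0.293 0.322 0.011] [0.229 0.298 0.006] [0.343 0.349 0.015]
top key_grip 0.58 405 [0.423 0.496 0.047] [ 0.393  0.454 -0.001] [0.448 0.514 0.086]
top pens 0.49 40 [ 0.57  -0.045  0.071] [ 0.557 -0.156 
[... 619 characters left out ...]
 -0.003] [0.334 0.351 0.016]
{'time_s': 1.2, 'qpos': array([-1.27159397e+00,  2.99935361e-01,  1.52097851e+00, -2.80642468e-05,
        1.32070222e+00, -6.66079313e-02]), 'joint_vel': array([-0.00096956,  0.00017438,  0.00155849, -0.00101892,  0.00192572,
        0.00036893]), 'tau': array([-1.77789912e-03, -5.31667078e+01, -3.52918875e+01,  7.08193076e-02,
        2.12838227e-02, -5.87664181e-05]), 'ee_pos': array([ 0.19672394, -0.51361177,  0.20543528]), 'eef_rot': array([-3.14156746e+00,  2.55709018e-05,  3.65817235e-01]), 'force': array([ 0.52349752, -0.11923778, -0.36171727]), 'moment': array([ 0.01213485,  0.07692449, -0.00948399]), 'grip_force': 0.0, 'grip_width': 0.09423618317260245}
```

```bash
python3 - <<'E'
from h import *
a=cv2.imread('pics/scene0.png');b=cv2.imread('pics/top0.png')
print(proj('scene',[.634,.022,.179]),proj('top',[.634,.022,.179]))
from h import snap
for cam in('top','scene'):
    p,d=ctrl.camera(cam); P=pts(cam,d,d>0); 
    r=p[d>0].astype(int)
    s=(P[:,2]>.151)&(P[:,2]<.2)&(abs(P[:,0]-.634)<.05)&(abs(P[:,1]-.022)<.05)
    Q=P[s]; print(cam,'key',len(Q),Q.mean(0),np.linalg.svd(Q[:,:2]-Q[:,:2].mean(0),full_matrices=False)[1:],Q.min(0),Q.max(0))
    s=(P[:,2]>.136)&(P[:,2]<.146)&(abs(P[:,0]-.634)<.07)&(abs(P[:,1]-.022)<.07)
    Q=P[s];print('drumtop',cv2.minEnclosingCircle(Q[:,:2].astype(np.float32)),len(Q))
    s=(P[:,2]>.04)&(P[:,2]<.08)&(r[:,0]>130)&(r[:,1]<70)&(r[:,2]<70)&(P[:,0]>.4)
    Q=P[s];print('lever',len(Q),np.median(Q,0),Q.min(0),Q.max(0))
    s=(P[:,2]>.034)&(P[:,2]<.045)&(P[:,0]>.5)&(P[:,0]<.76)&(P[:,1]>-.3)&(P[:,1]<.13)
    print('base',len(P[s]),cv2.minAreaRect(P[s][:,:2].astype(np.float32)))
cv2.imwrite('pics/c.png',np.vstack([cv2.resize(x,(400,300)) for x in(a,b)]))
E
```

```text
(np.float64(259.0267555214771), np.float64(234.074243278416)) (np.float64(258.7596216042928), np.float64(127.14638662929177))
top key 81 [0.62721511 0.02280552 0.17936686] (array([0.10134798, 0.04290247]), array([[-0.13225171, -0.99121616],
       [ 0.99121616, -0.13225171]])) [0.61415033 0.00388603 0.15102437] [0.64774681 0.04169883 0.19653067]
drumtop ((0.628714919090271, 0.02306881919503212), 0.04731244593858719) 556
lever 18 [ 0.48691121 -0.10438972  0.0690775 ] [ 0.48212676 -0.11058093  0.0546181 ] [ 0.49461976 -0.09616423  0.07433195]
base 3168 ((0.6263425350189209, -0.07760767638683319), (0.36051419377326965, 0.1659112125635147), 87.94669342041016)
scene key 95 [0.63316805 0.0217418  0.17946547] (array([0.098022  , 0.03169077]), array([[ 0.12954668,  0.99157332],
       [-0.99157332,  0.12954668]])) [0.62348368 0.00430786 0.15144481] [0.64702919 0.04043519 0.19303657]
drumtop ((0.6309489607810974, 0.023875145241618156), 0.04816897585988045) 477
lever 21 [ 0.49513297 -0.10325799  0.06896621] [ 0.48578615 -0.1113094   0.05449825] [ 0.49960078 -0.09742241  0.07131651]
base 3127 ((0.6266894936561584, -0.07996398210525513), (0.36478981375694275, 0.16439968347549438), 87.83673095703125)
```

View pics/scene0.png

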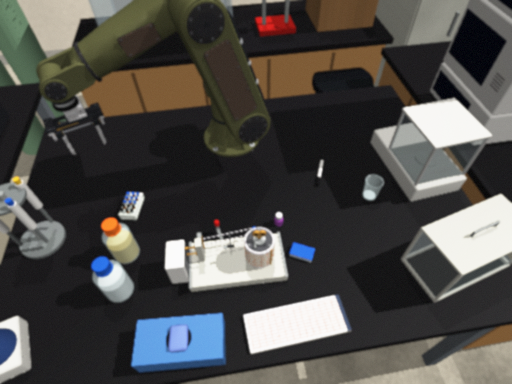

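View pics/top0.png

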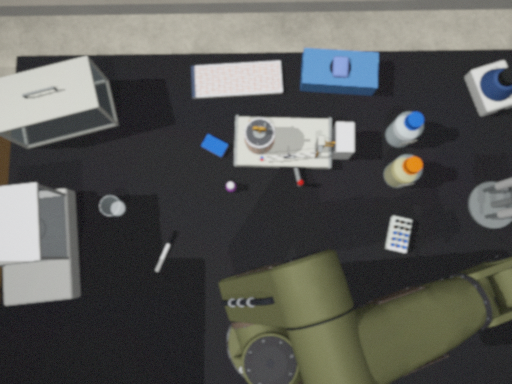

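The pictures show the scene camera looking back at the robot, with the key at about (259,234) and the red lever cap at about (217,223). In the top view the key is at about (259,127) and the lever cap at (300,183). Next I'll refine the wing's yaw.

```bash
python3 - <<'E'
from h import *
a=cv2.imread('pics/scene0.png')[200:280,190:300];b=cv2.imread('pics/top0.png')[100:200,225:345]
cv2.imwrite('pics/c1.png',np.hstack([cv2.resize(x,(390,390),interpolation=cv2.INTER_CUBIC) for x in(a,b)]))
for cam in('top','scene'):
    p,d=ctrl.camera(cam); P=pts(cam,d,d>0); r=cv2.cvtColor(p,cv2.COLOR_RGB2HSV)[d>0].astype(int)
    near=(abs(P[:,0]-.63)<.035)&(abs(P[:,1]-.023)<.035)
    for lo,hi in((.165,.2),(.18,.2),):
        s=near&(P[:,2]>lo)&(P[:,2]<hi)&(r[:,1]>110); Q=P[s]
        m=Q[:,:2]-np.median(Q[:,:2],0); w=np.linalg.svd(m,full_matrices=False)[2][0]
        print(cam,lo,len(Q),Q.mean(0).round(4),np.degrees(np.arctan2(w[1],w[0]))%180,np.ptp(m@w))
E
```

```text
top 0.165 42 [0.6277 0.0215 0.1881] 80.53413286132367 0.035781479342599294
top 0.18 40 [0.6278 0.0218 0.1886] 80.45131346521468 0.035786053220528496
scene 0.165 66 [0.6328 0.0214 0.1833] 83.25566318913735 0.03549366293795238
scene 0.18 43 [0.6324 0.0219 0.1881] 82.83991200782333 0.03536455660602856
```

View pics/c1.png

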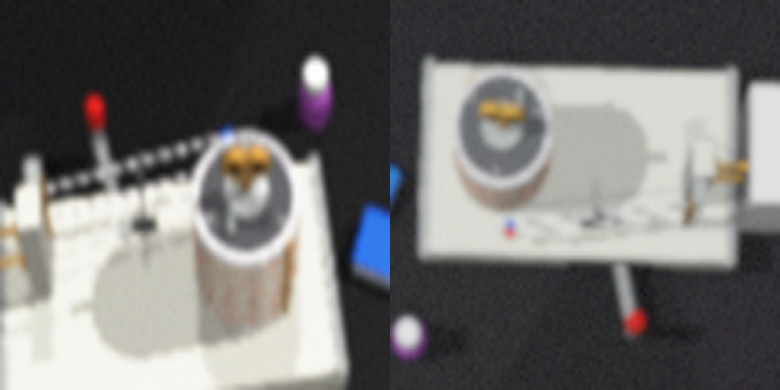

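>>> {"name": "step_arm", "arguments": {"deltas": [{"dp":[0.99,-0.58,-0.1],"twist":0},{"dp":[0.99,-0.58,-0.1],"twist":0},{"dp":[0.99,-0.58,-0.1],"twist":0},{"dp":[0.99,-0.58,-0.1],"twist":0},{"dp":[0.99,-0.58,-0.1],"twist":0},{"dp":[0.99,-0.58,-0.1],"twist":0},{"dp":[0.99,-0.58,-0.1],"twist":0},{"dp":[0.99,-0.58,-0.1],"twist":0},{"dp":[0.99,-0.58,-0.1],"twist":0},{"dp":[0.99,-0.58,0],"twist":0},{"dp":[0.99,-0.58,0],"twist":0},{"dp":[0.99,-0.58,0],"twist":0}], "gripper": 1, "squeeze": 40}}

```text
time_s: 2.6
ee_pos: [0.5419, -0.0819, 0.2416]
eef_rot: [3.141, -0.0, 0.366]
force: [1.0, -1.3, 0.5]
grip_width: 0.0937
grip_force: 0.0
```

>>> {"name": "step_arm", "arguments": {"deltas": [{"dp":[0.99,-0.58,0],"twist":0},{"dp":[0.99,-0.58,0],"twist":0},{"dp":[0.99,-0.58,0],"twist":0},{"dp":[0,0,0],"twist":-1},{"dp":[0,0,0],"twist":-1},{"dp":[0,0,0],"twist":-1},{"dp":[0,0,0],"twist":-1},{"dp":[0,0,0],"twist":-1},{"dp":[0,0,0],"twist":-1},{"dp":[0,0,0],"twist":-1},{"dp":[0,0,0],"twist":-1},{"dp":[0,0,0],"twist":-1}]}}

```text
time_s: 3.8
ee_pos: [0.6269, 0.0238, 0.2414]
eef_rot: [-3.141, 0.0, 0.997]
force: [-1.0, -0.4, -0.4]
grip_width: 0.0937
grip_force: 0.0
```

>>> {"name": "step_arm", "arguments": {"deltas": [{"dp":[0,0,0],"twist":-1},{"dp":[0,0,0],"twist":-1},{"dp":[0,0,0],"twist":-1},{"dp":[0,0,0],"twist":-1},{"dp":[0,0,0],"twist":-1},{"dp":[0,0,0],"twist":-1},{"dp":[0,0,0],"twist":-0.25},{"dp":[0,0,0],"twist":0},{"dp":[0,0,0],"twist":0}]}}

```text
time_s: 4.7
ee_pos: [0.627, 0.0238, 0.2414]
eef_rot: [3.142, -0.0, 1.429]
force: [-0.2, 0.3, 0.2]
grip_width: 0.094
grip_force: 0.0
```

>>> {"name": "step_arm", "arguments": {"deltas": [{"dp":[-0.02,0.08,0.6],"twist":0},{"dp":[0,0,0.6],"twist":0},{"dp":[0,0,0.5],"twist":0},{"dp":[0,0,0.25],"twist":0},{"dp":[0,0,0],"twist":0}]}}

```text
time_s: 5.2
ee_pos: [0.6296, 0.0226, 0.1623]
eef_rot: [-3.14, 0.0, 1.43]
force: [-0.0, 0.7, 0.2]
grip_width: 0.094
grip_force: 0.0
```

>>> {"name": "step_arm", "arguments": {"deltas": [{"dp":[0,0,0],"twist":0},{"dp":[0,0,0],"twist":0},{"dp":[0,0,0],"twist":0},{"dp":[0,0,0],"twist":0},{"dp":[0,0,0],"twist":0},{"dp":[0,0,0],"twist":0},{"dp":[0,0,0],"twist":0},{"dp":[0,0,0],"twist":0}], "gripper": -1, "squeeze": 40}}

```text
time_s: 6.0
ee_pos: [0.63, 0.0226, 0.1634]
eef_rot: [-3.142, 0.0, 1.43]
force: [-1.3, 1.0, 0.7]
grip_width: 0.033
grip_force: 0.0
```

>>> {"name": "step_arm", "arguments": {"deltas": [{"dp":[0,0,0],"twist":0},{"dp":[0,0,0],"twist":0},{"dp":[0,0,0],"twist":0},{"dp":[0,0,0],"twist":0},{"dp":[0,0,0],"twist":0}]}}

```text
time_s: 6.5
ee_pos: [0.6304, 0.0225, 0.1635]
eef_rot: [3.14, -0.0, 1.43]
force: [6.2, 0.3, -1.8]
grip_width: 0.0118
grip_force: 40.0
```

```bash
python3 -c "
from h import *
o=ctrl.get_obs();print(o['force'],o['moment'],o['grip_force'],o['grip_width'],o['eef_rot'],o['qpos'])"
```

```text
[ 6.1781441   0.2874668  -1.80039185] [-0.10343164 -1.16670149 -0.05568892] 39.99687373638153 0.011808955103457136 [ 3.14041084e+00 -7.13430869e-05  1.43044603e+00] [-2.22914146e-02  5.13190810e-01  1.32246836e+00 -7.08463032e-05
  1.30475149e+00  1.18077513e-01]
```

>>> {"name": "step_arm", "arguments": {"deltas": [{"dp":[0,0.02,0],"twist":1},{"dp":[0,0,0],"twist":1},{"dp":[0,0,0],"twist":1},{"dp":[0,0,0],"twist":1},{"dp":[0,0,0],"twist":1}]}}

```text
time_s: 7.0
ee_pos: [0.631, 0.0224, 0.1635]
eef_rot: [3.141, -0.0, 1.079]
force: [3.1, -0.8, -0.7]
grip_width: 0.0122
grip_force: 40.0
```

```bash
python3 -c "
from h import *
o=ctrl.get_obs();print(o['force'],o['moment'],o['grip_force'],o['grip_width'],o['eef_rot'],o['ee_pos'],o['qpos'][5])"
```

```text
[ 3.06915642 -0.8215127  -0.65680282] [-0.15661044 -0.72598169  0.15757449] 39.997127652168274 0.012165990628835359 [ 3.14104686e+00 -1.37398082e-04  1.07869874e+00] [0.63099172 0.02243903 0.16349705] 0.4697315472731071
```

>>> {"name": "step_arm", "arguments": {"deltas": [{"dp":[0,0,0],"twist":1},{"dp":[0,0,0],"twist":1},{"dp":[0,0,0],"twist":1},{"dp":[0,0,0],"twist":1},{"dp":[0,0,0],"twist":1},{"dp":[0,0,0],"twist":1},{"dp":[0,0,0],"twist":1},{"dp":[0,0,0],"twist":1},{"dp":[0,0,0],"twist":1},{"dp":[0,0,0],"twist":1}]}}

```text
time_s: 8.0
ee_pos: [0.6315, 0.0218, 0.1635]
eef_rot: [3.14, -0.001, 0.38]
force: [8.2, -3.8, -2.5]
grip_width: 0.0119
grip_force: 40.0
```

```bash
cat > o.py <<'E'
from h import *
o=ctrl.get_obs();print(o['force'],o['moment'],o['grip_force'],o['grip_width'],o['eef_rot'],o['ee_pos'],o['qpos'][5])
E
python3 o.py
```

```text
[ 8.20315125 -3.81902806 -2.54900581] [-0.83285361 -1.46901151  0.20979162] 39.99587595462799 0.01193655169885451 [ 3.13995634e+00 -1.28156211e-03  3.80259726e-01] [0.63145334 0.02183101 0.16351779] 1.1678390065598738
```

>>> {"name": "step_arm", "arguments": {"deltas": [{"dp":[0.04,0.03,0],"twist":1},{"dp":[0,0,0],"twist":1},{"dp":[0,0,0],"twist":1},{"dp":[0,0,0],"twist":1},{"dp":[0,0,0],"twist":1},{"dp":[0,0,0],"twist":1},{"dp":[0,0,0],"twist":1},{"dp":[0,0,0],"twist":1},{"dp":[0,0,0],"twist":1}]}}

```text
time_s: 8.9
ee_pos: [0.6319, 0.0211, 0.1634]
eef_rot: [3.14, 0.002, -0.248]
force: [-5.2, -5.9, 1.8]
grip_width: 0.0118
grip_force: 40.0
```

```bash
python3 o.py
```

```text
[-5.21342668 -5.92869431  1.79457374] [-1.1658273   1.2302062   0.13968951] 39.999852776527405 0.011836794092784118 [ 3.13955494e+00  1.95301298e-03 -2.48168273e-01] [0.63190391 0.0210795  0.16344175] 1.7954688836979675
```

>>> {"name": "step_arm", "arguments": {"deltas": [{"dp":[-0.02,0.03,0],"twist":1},{"dp":[0,0,0],"twist":1},{"dp":[0,0,0],"twist":1},{"dp":[0,0,0],"twist":1},{"dp":[0,0,0],"twist":1},{"dp":[0,0,0],"twist":1},{"dp":[0,0,0],"twist":1},{"dp":[0,0,0],"twist":1},{"dp":[0,0,0],"twist":1}]}}

```text
time_s: 9.8
ee_pos: [0.6313, 0.0203, 0.1635]
eef_rot: [3.14, -0.0, -0.876]
force: [-1.9, -4.3, 1.9]
grip_width: 0.0119
grip_force: 40.0
```

```bash
python3 o.py
```

```text
[-1.85163503 -4.2742143   1.8720774 ] [-0.70999005  0.34540682  0.13613977] 39.9993360042572 0.011880724864610141 [ 3.14010402e+00 -1.84647516e-04 -8.76362820e-01] [0.63131326 0.02034892 0.16346196] 2.422186156830291
```

>>> {"name": "step_arm", "arguments": {"deltas": [{"dp":[0,0,0],"twist":0},{"dp":[0,0,0],"twist":0},{"dp":[0,0,0],"twist":0},{"dp":[0,0,0],"twist":0},{"dp":[0,0,0],"twist":0},{"dp":[0,0,0],"twist":0},{"dp":[0,0,0],"twist":0},{"dp":[0,0,-0.5],"twist":0},{"dp":[0,0,-1],"twist":-1},{"dp":[0,0,-1],"twist":-1},{"dp":[0,0,0],"twist":-1},{"dp":[0,0,0],"twist":-1}], "gripper": 1}}

```text
time_s: 11.0
ee_pos: [0.632, 0.021, 0.2649]
eef_rot: [-3.14, -0.002, -0.591]
force: [0.1, 1.1, -0.7]
grip_width: 0.094
grip_force: 0.0
```

>>> {"name": "step_arm", "arguments": {"deltas": [{"dp":[0,0,0],"twist":-1},{"dp":[0,0,0],"twist":-1},{"dp":[0,0,0],"twist":-1},{"dp":[0,0,0],"twist":-1},{"dp":[0,0,0],"twist":-1},{"dp":[0,0,0],"twist":-1},{"dp":[0,0,0],"twist":-1},{"dp":[0,0,0],"twist":-1},{"dp":[0,0,0],"twist":-1},{"dp":[0,0,0],"twist":-1},{"dp":[0,0,0],"twist":-1},{"dp":[0,0,0],"twist":-1}]}}

```text
time_s: 12.2
ee_pos: [0.6316, 0.021, 0.2634]
eef_rot: [-3.142, 0.0, 0.247]
force: [-0.2, 0.3, 0.2]
grip_width: 0.0941
grip_force: 0.0
```

>>> {"name": "step_arm", "arguments": {"deltas": [{"dp":[0,0,0],"twist":-1},{"dp":[0,0,0],"twist":-1},{"dp":[0,0,0],"twist":-1},{"dp":[0,0,0],"twist":-1},{"dp":[0,0,0],"twist":-1},{"dp":[0,0,0],"twist":-1},{"dp":[0,0,0],"twist":-1},{"dp":[0,0,0],"twist":-1},{"dp":[0,0,0],"twist":-1},{"dp":[0,0,0],"twist":-1},{"dp":[0,0,0],"twist":-1},{"dp":[0,0,0],"twist":-1}]}}

```text
time_s: 13.4
ee_pos: [0.6316, 0.021, 0.2634]
eef_rot: [-3.142, -0.0, 1.084]
force: [0.6, 0.6, -0.2]
grip_width: 0.0941
grip_force: 0.0
```

>>> {"name": "step_arm", "arguments": {"deltas": [{"dp":[0,0,0],"twist":-1},{"dp":[0,0,0],"twist":-1},{"dp":[0,0,0],"twist":-1},{"dp":[0,0,0],"twist":-1},{"dp":[0,0,0],"twist":-1},{"dp":[0,0,0],"twist":-1},{"dp":[0,0,0],"twist":-1},{"dp":[0,0,0],"twist":-1},{"dp":[0,0,0],"twist":-1},{"dp":[0,0,0],"twist":-1},{"dp":[0,0,0],"twist":-1},{"dp":[0,0,0],"twist":-1}]}}

```text
time_s: 14.6
ee_pos: [0.6317, 0.021, 0.2635]
eef_rot: [3.142, -0.0, 1.922]
force: [0.2, -0.2, 0.1]
grip_width: 0.094
grip_force: 0.0
```

```bash
cat > key.py <<'E'
from h import *
import sys
ims=[]
for cam in('top','scene'):
    p,d=ctrl.camera(cam); P=pts(cam,d,d>0); r=cv2.cvtColor(p,cv2.COLOR_RGB2HSV)[d>0].astype(int)
    near=(abs(P[:,0]-.63)<.035)&(abs(P[:,1]-.022)<.035)
    s=near&(P[:,2]>.165)&(P[:,2]<.2)&(r[:,1]>110); Q=P[s]
    if len(Q)>5:
        m=Q[:,:2]-np.median(Q[:,:2],0); w=np.linalg.svd(m,full_matrices=False)[2][0]
        print(cam,len(Q),Q.mean(0).round(4),np.degrees(np.arctan2(w[1],w[0]))%180,np.ptp(m@w))
    ims.append(cv2.resize(p[:,:,::-1][80:180,210:310] if cam=='top' else p[:,:,::-1][180:280,210:310],(390,390),interpolation=cv2.INTER_CUBIC))
cv2.imwrite('pics/'+sys.argv[1],np.hstack(ims))
E
python3 o.py; python3 key.py k1.png
```

```text
[ 0.15543416 -0.23559619  0.14766705] [-0.05470481 -0.0898225   0.01021923] 0.0 0.09398833594233938 [ 3.14156108e+00 -4.06608100e-05  1.92216953e+00] [0.63166093 0.02103385 0.26345976] -0.3760532238614283
scene 47 [0.6352 0.0211 0.1859] 149.33374222705572 0.036199966447747395
```

View pics/k1.png

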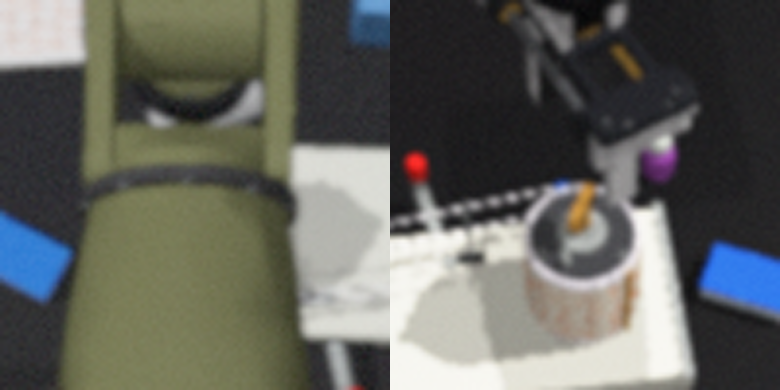

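The arm covers the key in the top view. In the scene view (right half) the key shows at about (580,205), with its wing yaw at about 148°, so I'll regrip there.

>>> {"name": "step_arm", "arguments": {"deltas": [{"dp":[0,0,0],"twist":-1},{"dp":[0,0,0],"twist":-1},{"dp":[0,0,0],"twist":-1},{"dp":[0,0,0],"twist":-1},{"dp":[0,0,0],"twist":-1},{"dp":[0,0,0],"twist":-1},{"dp":[0,0,0.4],"twist":-1},{"dp":[0,0,0.7],"twist":-1},{"dp":[0,0,0.7],"twist":-1},{"dp":[0,0,0.5],"twist":-0.5},{"dp":[0,0,0.2],"twist":0},{"dp":[0,0,0],"twist":0}]}}

```text
time_s: 15.9
ee_pos: [0.6314, 0.021, 0.1628]
eef_rot: [-3.141, -0.001, 2.58]
force: [0.2, 0.6, 0.7]
grip_width: 0.094
grip_force: 0.0
```

>>> {"name": "step_arm", "arguments": {"deltas": [{"dp":[0,0,0],"twist":0},{"dp":[0,0,0],"twist":0},{"dp":[0,0,0],"twist":0},{"dp":[0,0,0],"twist":0},{"dp":[0,0,0],"twist":0},{"dp":[0,0,0],"twist":0},{"dp":[0,0,0],"twist":0},{"dp":[0,0,0],"twist":0},{"dp":[0,0,0],"twist":0},{"dp":[0,0,0],"twist":0},{"dp":[0,0,0],"twist":0},{"dp":[0,0,0],"twist":0}], "gripper": -1, "squeeze": 40}}

```text
time_s: 17.1
ee_pos: [0.6315, 0.0207, 0.1634]
eef_rot: [-3.141, -0.0, 2.582]
force: [-2.4, -2.1, 0.2]
grip_width: 0.0121
grip_force: 40.0
```

```bash
python3 o.py
```

```text
[-2.35701387 -2.09439215  0.20258837] [-0.50411265  0.41549825  0.0233955 ] 40.00053942203522 0.012142147203440534 [-3.14096685e+00 -2.44465021e-04  2.58213202e+00] [0.63148304 0.02069414 0.1634455 ] -1.0362478036629996
```

>>> {"name": "step_arm", "arguments": {"deltas": [{"dp":[0,0,0],"twist":1},{"dp":[0,0,0],"twist":1},{"dp":[0,0,0],"twist":1},{"dp":[0,0,0],"twist":1},{"dp":[0,0,0],"twist":1},{"dp":[0,0,0],"twist":1},{"dp":[0,0,0],"twist":1},{"dp":[0,0,0],"twist":1},{"dp":[0,0,0],"twist":1},{"dp":[0,0,0],"twist":1}]}}

```text
time_s: 18.1
ee_pos: [0.631, 0.0203, 0.1634]
eef_rot: [-3.139, 0.001, 1.881]
force: [-6.7, -6.0, 2.6]
grip_width: 0.0118
grip_force: 40.0
```

```bash
python3 o.py
```

```text
[-6.74942598 -5.97617414  2.64395471] [-1.09970074  1.31570243  0.15306846] 40.00060200691223 0.01178348492361954 [-3.13943025e+00  5.16253034e-04  1.88114865e+00] [0.63101886 0.02025063 0.16337535] -0.33543715423371284
```

>>> {"name": "step_arm", "arguments": {"deltas": [{"dp":[-0.02,-0.03,0],"twist":1},{"dp":[0,0,0],"twist":1},{"dp":[0,0,0],"twist":1},{"dp":[0,0,0],"twist":1},{"dp":[0,0,0],"twist":1},{"dp":[0,0,0],"twist":1}]}}

```text
time_s: 18.7
ee_pos: [0.6304, 0.0201, 0.1634]
eef_rot: [-3.141, -0.0, 1.463]
force: [-3.1, -0.0, 1.5]
grip_width: 0.0116
grip_force: 40.0
```

```bash
python3 o.py
```

```text
[-3.14217024 -0.03166411  1.4524916 ] [-0.02864834  0.73479157  0.1722478 ] 39.99958634376526 0.011638999932302304 [-3.14063208e+00 -1.49807875e-04  1.46274585e+00] [0.63043482 0.02005087 0.16341854] 0.08162667442210454
```

>>> {"name": "step_arm", "arguments": {"deltas": [{"dp":[0,0,0],"twist":1},{"dp":[0,0,0],"twist":1},{"dp":[0,0,0],"twist":1},{"dp":[0,0,0],"twist":1},{"dp":[0,0,0],"twist":1}]}}

```text
time_s: 19.2
ee_pos: [0.6301, 0.0202, 0.1634]
eef_rot: [-3.14, 0.0, 1.114]
force: [-7.0, 0.3, 2.8]
grip_width: 0.0118
grip_force: 40.0
```

```bash
python3 o.py
```

```text
[-7.01587217  0.30354487  2.82945845] [0.06192453 1.27077712 0.18775952] 39.99991714954376 0.01177429283972802 [-3.13976295e+00  4.52472580e-04  1.11377920e+00] [0.63011174 0.02017596 0.16339795] 0.43069139885401847
```

>>> {"name": "step_arm", "arguments": {"deltas": [{"dp":[-0.01,-0.02,0],"twist":1},{"dp":[0,0,0],"twist":1},{"dp":[0,0,0],"twist":1},{"dp":[0,0,0],"twist":1}]}}

```text
time_s: 19.6
ee_pos: [0.6297, 0.0203, 0.1634]
eef_rot: [-3.141, -0.0, 0.835]
force: [-2.3, 1.6, 1.3]
grip_width: 0.0117
grip_force: 40.0
```

```bash
python3 o.py
```

```text
[-2.34455599  1.63247483  1.27091259] [0.29282183 0.45261376 0.1730498 ] 39.9991375207901 0.011666579300469222 [-3.14083383e+00 -2.16752476e-04  8.34526269e-01] [0.62972315 0.02030067 0.16342404] 0.709910400953908
```

>>> {"name": "step_arm", "arguments": {"deltas": [{"dp":[0,0,0],"twist":1},{"dp":[0,0,0],"twist":1},{"dp":[0,0,0],"twist":1},{"dp":[0,0,0],"twist":1}]}}

```text
time_s: 20.0
ee_pos: [0.6295, 0.0205, 0.1634]
eef_rot: [-3.14, 0.0, 0.555]
force: [-4.3, 3.0, 1.7]
grip_width: 0.0121
grip_force: 40.0
```

```bash
python3 o.py
```

```text
[-4.29170594  2.96024499  1.69146498] [0.55329753 0.78001546 0.14324684] 39.99953627586365 0.012117408710605012 [-3.14029469e+00  2.03714947e-04  5.55414958e-01] [0.62954902 0.02051762 0.16343794] 0.9891395207997403
```

>>> {"name": "step_arm", "arguments": {"deltas": [{"dp":[0,-0.02,0],"twist":1},{"dp":[0,0,0],"twist":1},{"dp":[0,0,0],"twist":1},{"dp":[0,0,0],"twist":1}]}}

```text
time_s: 20.4
ee_pos: [0.6294, 0.0209, 0.1634]
eef_rot: [-3.141, 0.0, 0.276]
force: [-0.9, 0.4, 0.3]
grip_width: 0.0123
grip_force: 40.0
```

```bash
python3 o.py
```

```text
[-0.93054529  0.39615537  0.34852874] [0.23116742 0.37348255 0.13721347] 39.99911606311798 0.01232150791721367 [-3.14106057e+00  9.70198291e-05  2.75973962e-01] [0.62935961 0.02087015 0.16343032] 1.2694791796577063
```

>>> {"name": "step_arm", "arguments": {"deltas": [{"dp":[0,0,0],"twist":1},{"dp":[0,0,0],"twist":1},{"dp":[0,0,0],"twist":1},{"dp":[0,0,0],"twist":1}]}}

```text
time_s: 20.8
ee_pos: [0.6293, 0.0212, 0.1634]
eef_rot: [-3.141, 0.0, -0.003]
force: [-2.2, 2.6, 1.0]
grip_width: 0.0121
grip_force: 40.0
```

```bash
python3 o.py
```

```text
[-2.22403613  2.63880797  1.03650265] [0.55046057 0.43786472 0.1654889 ] 39.99931812286377 0.012065254489376969 [-3.14066635e+00  3.27469612e-04 -3.05372892e-03] [0.62931556 0.02116284 0.1634323 ] 1.548661880993522
```

>>> {"name": "step_arm", "arguments": {"deltas": [{"dp":[0,-0.01,0],"twist":1},{"dp":[0,0,0],"twist":1},{"dp":[0,0,0],"twist":1}]}}

```text
time_s: 21.1
ee_pos: [0.6304, 0.0212, 0.1636]
eef_rot: [-3.141, -0.003, -0.213]
force: [7.4, 0.6, -4.1]
grip_width: 0.0124
grip_force: 41.9
```

```bash
python3 o.py
```

```text
[ 7.40969046  0.60483502 -4.07797361] [ 0.1003229  -1.47662715  0.33997669] 41.92556709051132 0.012398261450917243 [-3.14068538e+00 -2.68355459e-03 -2.12698135e-01] [0.63039729 0.02118119 0.16356055] 1.7587479428730841
```

>>> {"name": "step_arm", "arguments": {"deltas": [{"dp":[0,0,0],"twist":1},{"dp":[0,0,0],"twist":1},{"dp":[0,0,0],"twist":1}]}}

```text
time_s: 21.4
ee_pos: [0.6301, 0.0212, 0.1636]
eef_rot: [-3.141, -0.002, -0.42]
force: [4.0, -0.4, -0.7]
grip_width: 0.0144
grip_force: 77.3
```

```bash
python3 o.py
```

```text
[ 3.99968114 -0.36548278 -0.73519613] [-0.04382666 -0.87538769  1.90614444] 77.30657301843166 0.014408899363612353 [-3.14086396e+00 -1.88856371e-03 -4.20272322e-01] [0.63012828 0.02122572 0.16361791] 1.9666961724834848
```

The moment rose sharply to 1.9 N m about 4.8 rad from the start, so the key is at its stop. I'll ease back, release, lift and move to the lever.

>>> {"name": "step_arm", "arguments": {"deltas": [{"dp":[0,0,0],"twist":-1},{"dp":[0,0,0],"twist":-1},{"dp":[0,0,0],"twist":0}]}}

```text
time_s: 21.7
ee_pos: [0.6302, 0.0212, 0.1636]
eef_rot: [-3.141, -0.002, -0.277]
force: [5.2, 0.3, -1.6]
grip_width: 0.0126
grip_force: 49.9
```

```bash
python3 o.py
```

```text
[ 5.23745082  0.2777521  -1.58345134] [ 0.15977096 -0.92397666  0.68489274] 49.89686630666256 0.012639539402202426 [-3.14080960e+00 -1.89599662e-03 -2.76500116e-01] [0.630156   0.0212338  0.16357891] 1.8226977499828474
```

>>> {"name": "step_arm", "arguments": {"deltas": [{"dp":[0,0,0],"twist":0},{"dp":[0,0,0],"twist":0},{"dp":[0,0,0],"twist":0},{"dp":[0,0,0],"twist":0},{"dp":[0,0,0],"twist":0},{"dp":[0,0,0],"twist":0},{"dp":[0,0,0],"twist":0},{"dp":[0,0,0],"twist":0},{"dp":[0,0,-0.5],"twist":0},{"dp":[0,0,-1],"twist":0},{"dp":[0,0,-1],"twist":-1},{"dp":[0,0,0],"twist":-1}], "gripper": 1}}

```text
time_s: 22.9
ee_pos: [0.6308, 0.0209, 0.2697]
eef_rot: [-3.141, -0.009, -0.138]
force: [0.9, -0.2, -0.1]
grip_width: 0.094
grip_force: 0.0
```

>>> {"name": "step_arm", "arguments": {"deltas": [{"dp":[0,0,0],"twist":-1},{"dp":[0,0,0],"twist":-1},{"dp":[-0.7,0.8,0],"twist":0},{"dp":[-0.7,0.8,0],"twist":0},{"dp":[-0.7,0.8,0],"twist":0},{"dp":[-0.7,0.8,0],"twist":0},{"dp":[-0.7,0.8,0],"twist":0},{"dp":[0,0,0],"twist":0},{"dp":[0,0,0],"twist":0}], "gripper": -1}}

```text
time_s: 23.8
ee_pos: [0.4893, -0.1394, 0.2639]
eef_rot: [3.141, -0.001, -0.002]
force: [-0.3, -0.9, 0.1]
grip_width: 0.0255
grip_force: 0.0
```

```bash
python3 o.py; python3 key.py k2.png; python3 - <<'E'
from h import *
for cam in('scene','top'):
    p,d=ctrl.camera(cam); P=pts(cam,d,d>0); r=p[d>0].astype(int)
    s=(P[:,2]>.04)&(P[:,2]<.08)&(r[:,0]>130)&(r[:,1]<70)&(r[:,2]<70)&(P[:,0]>.4)
    Q=P[s];print('lever',len(Q),Q.mean(0) if len(Q) else 0)
E
```

```text
[-0.26925951 -0.9043732   0.08433979] [-0.05536451  0.04047977  0.00395273] 0.0 0.025498102967238225 [ 3.14145347e+00 -8.31309314e-04 -2.27584261e-03] [ 0.48925432 -0.13935661  0.26386484] 1.2234742743397349
top 26 [0.6275 0.0216 0.19  ] 15.614248479439027 0.029429528238545402
scene 42 [0.6329 0.0211 0.1851] 16.03969626462503 0.03266432399096564
lever 23 [ 0.49314854 -0.10391713  0.06491465]
lever 0 0
```

View pics/k2.png

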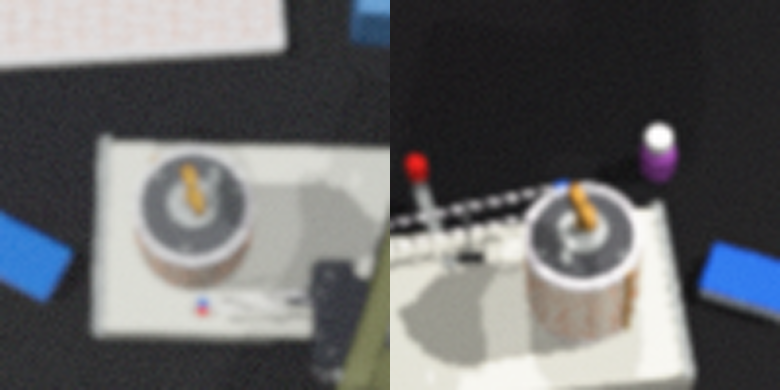

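The scene and top views both show the wing (left half at about (193,190), right half at about (583,205)) at about +15°. That is further back than I expect from the stop, so I'll regrip and check before touching the lever.

>>> {"name": "step_arm", "arguments": {"deltas": [{"dp":[0.7,-0.8,0],"twist":0},{"dp":[0.7,-0.8,0],"twist":0},{"dp":[0.7,-0.8,0],"twist":0},{"dp":[0.7,-0.8,0],"twist":0},{"dp":[0.72,-0.81,0],"twist":0},{"dp":[0,0,0],"twist":-1},{"dp":[0,0,0],"twist":-1},{"dp":[0,0,0],"twist":-1},{"dp":[0,0,0],"twist":-0.9},{"dp":[0,0,0.7],"twist":0},{"dp":[0,0,0.8],"twist":0},{"dp":[0,0,0.7],"twist":0}], "gripper": 1}}

```text
time_s: 25.2
ee_pos: [0.6301, 0.0224, 0.1736]
eef_rot: [-3.141, 0.001, 0.273]
force: [0.4, -0.5, -0.4]
grip_width: 0.0937
grip_force: 0.0
```

>>> {"name": "step_arm", "arguments": {"deltas": [{"dp":[0,0,0.3],"twist":0},{"dp":[0,0,0],"twist":0},{"dp":[0,0,0],"twist":0}]}}

```text
time_s: 25.5
ee_pos: [0.6308, 0.0217, 0.1647]
eef_rot: [3.141, -0.001, 0.272]
force: [-0.3, 0.0, -0.0]
grip_width: 0.0938
grip_force: 0.0
```

>>> {"name": "step_arm", "arguments": {"deltas": [{"dp":[0,0,0],"twist":0},{"dp":[0,0,0],"twist":0},{"dp":[0,0,0],"twist":0},{"dp":[0,0,0],"twist":0},{"dp":[0,0,0],"twist":0},{"dp":[0,0,0],"twist":0},{"dp":[0,0,0],"twist":0},{"dp":[0,0,0],"twist":0},{"dp":[0,0,0],"twist":0},{"dp":[0,0,0],"twist":0},{"dp":[0,0,0],"twist":0},{"dp":[0,0,0],"twist":0}], "gripper": -1, "squeeze": 55}}

```text
time_s: 26.7
ee_pos: [0.6303, 0.0212, 0.1634]
eef_rot: [3.141, -0.0, 0.271]
force: [0.1, -0.5, 0.3]
grip_width: 0.0113
grip_force: 55.0
```

```bash
python3 o.py
```

```text
[ 0.07182966 -0.53207553  0.33478941] [-0.1868139  -0.08861189  0.026138  ] 55.00043570995331 0.01131581537984275 [ 3.14142192e+00 -2.91324833e-05  2.71477597e-01] [0.63029083 0.02122241 0.16344521] 1.275017211918209
```

>>> {"name": "step_arm", "arguments": {"deltas": [{"dp":[0,0,0],"twist":1},{"dp":[0,0,0],"twist":1}]}}

```text
time_s: 26.9
ee_pos: [0.6303, 0.0212, 0.1634]
eef_rot: [3.141, -0.0, 0.129]
force: [1.0, -0.2, -0.3]
grip_width: 0.0113
grip_force: 55.0
```

```bash
python3 o.py
```

```text
[ 1.01333375 -0.23462054 -0.3242058 ] [-0.17464249 -0.11108251  0.0937232 ] 54.99879598617554 0.011254935186687855 [ 3.14131584e+00 -1.63452561e-04  1.29367797e-01] [0.63032644 0.02123366 0.16344968] 1.4172119987259983
```

>>> {"name": "step_arm", "arguments": {"deltas": [{"dp":[0,0,0],"twist":1},{"dp":[0,0,0],"twist":0.5}]}}

```text
time_s: 27.1
ee_pos: [0.6303, 0.0212, 0.1634]
eef_rot: [3.141, -0.0, 0.025]
force: [1.1, -0.5, -0.1]
grip_width: 0.0116
grip_force: 55.0
```

```bash
python3 o.py
```

```text
[ 1.07640128 -0.5393197  -0.12047294] [-0.10510907 -0.08458154  0.25367208] 54.99971687793732 0.011555368060130945 [ 3.14140624e+00 -1.03218686e-04  2.46453245e-02] [0.63030438 0.0212363  0.16343287] 1.521890532798243
```

>>> {"name": "step_arm", "arguments": {"deltas": [{"dp":[0,0,0],"twist":1},{"dp":[0,0,0],"twist":0.5}]}}

```text
time_s: 27.3
ee_pos: [0.6303, 0.0213, 0.1634]
eef_rot: [3.141, -0.0, -0.08]
force: [1.0, -0.9, -0.2]
grip_width: 0.0112
grip_force: 55.0
```

```bash
python3 o.py
```

```text
[ 0.9501642  -0.91923205 -0.21309404] [-0.18040925 -0.14937026  0.51827863] 54.999573826789856 0.011205813850310482 [ 3.14130265e+00 -1.66864848e-04 -7.95124393e-02] [0.63030587 0.02127229 0.16344854] 1.6261880063070469
```

>>> {"name": "step_arm", "arguments": {"deltas": [{"dp":[0,0,0],"twist":1},{"dp":[0,0,0],"twist":0.5}]}}

```text
time_s: 27.5
ee_pos: [0.631, 0.0212, 0.1635]
eef_rot: [3.141, -0.002, -0.184]
force: [8.5, -0.9, -2.8]
grip_width: 0.0117
grip_force: 57.1
```

```bash
python3 o.py
```

```text
[ 8.49483696 -0.91922225 -2.83795073] [-0.53217334 -1.93064456  0.58318749] 57.135917390696704 0.011739595929932461 [ 3.14148237e+00 -2.06604067e-03 -1.84317755e-01] [0.63095853 0.02115526 0.16350602] 1.7309307682902504
```

The moment climbs to 0.5 N m, well above the spring's 0.12, within a fraction of a tooth. The key really is at its stop, and the earlier discrepancy was give in the pads. I'll release and go to the lever.

>>> {"name": "step_arm", "arguments": {"deltas": [{"dp":[0,0,0],"twist":-1},{"dp":[0,0,0],"twist":-1},{"dp":[0,0,0],"twist":-0.7}]}}

```text
time_s: 27.8
ee_pos: [0.6311, 0.0212, 0.1635]
eef_rot: [3.141, -0.002, 0.009]
force: [7.4, -0.2, -3.7]
grip_width: 0.0115
grip_force: 55.0
```

>>> {"name": "step_arm", "arguments": {"deltas": [{"dp":[0,0,0],"twist":0},{"dp":[0,0,0],"twist":0},{"dp":[0,0,0],"twist":0},{"dp":[0,0,0],"twist":0},{"dp":[0,0,0],"twist":0},{"dp":[0,0,0],"twist":0},{"dp":[0,0,0],"twist":0},{"dp":[0,0,0],"twist":0},{"dp":[0,0,-0.5],"twist":0},{"dp":[0,0,-1],"twist":0},{"dp":[0,0,-1],"twist":0},{"dp":[0,0,0],"twist":0}], "gripper": 1}}

```text
time_s: 29.0
ee_pos: [0.6317, 0.0214, 0.2696]
eef_rot: [3.141, -0.009, 0.006]
force: [0.4, 0.6, 0.3]
grip_width: 0.0941
grip_force: 0.0
```

>>> {"name": "step_arm", "arguments": {"deltas": [{"dp":[-0.7,0.8,0],"twist":0},{"dp":[-0.7,0.8,0],"twist":0},{"dp":[-0.7,0.8,0],"twist":0},{"dp":[-0.7,0.8,0],"twist":0},{"dp":[-0.7,0.8,0],"twist":0},{"dp":[0,0,0],"twist":0},{"dp":[0,0,0],"twist":0},{"dp":[0,0,0],"twist":0},{"dp":[0,0,0],"twist":0},{"dp":[0,0,0],"twist":0},{"dp":[0,0,0],"twist":0}], "gripper": -1}}

```text
time_s: 30.1
ee_pos: [0.4915, -0.1391, 0.2633]
eef_rot: [-3.141, 0.0, 0.007]
force: [0.1, 0.1, 0.8]
grip_width: 0.0098
grip_force: 0.0
```

```bash
python3 o.py; python3 key.py k3.png; python3 - <<'E'
from h import *
for cam in('scene',):
    p,d=ctrl.camera(cam); P=pts(cam,d,d>0); r=p[d>0].astype(int)
    s=(P[:,2]>.04)&(P[:,2]<.08)&(r[:,0]>130)&(r[:,1]<70)&(r[:,2]<70)&(P[:,0]>.4)
    Q=P[s];print('lever',len(Q),Q.mean(0) if len(Q) else 0)
E
```

```text
[0.05966126 0.13951761 0.76367645] [-0.03028363  0.03076696  0.00773702] 0.0 0.009846709001509987 [-3.14148080e+00  2.40413195e-04  7.11765897e-03] [ 0.49153144 -0.13907224  0.26327175] 1.2162244642279134
top 23 [0.6274 0.0213 0.1899] 16.28674774513874 0.03218408322418135
scene 44 [0.6335 0.0211 0.1851] 15.276174335029044 0.03662505076067067
lever 23 [ 0.49357144 -0.10378611  0.06657866]
```

>>> {"name": "step_arm", "arguments": {"deltas": [{"dp":[-0.04,0.08,0.9],"twist":0},{"dp":[0,0,1],"twist":0},{"dp":[0,0,1],"twist":0},{"dp":[0,0,1],"twist":0},{"dp":[0,0,0.9],"twist":0},{"dp":[0,0,0.5],"twist":0},{"dp":[0,0,0.2],"twist":0},{"dp":[0,0,0],"twist":0}]}}

```text
time_s: 31.05
ee_pos: [0.4895, -0.1426, 0.043]
eef_rot: [-3.141, 0.001, 0.006]
force: [0.8, -0.1, 0.0]
grip_width: 0.0004
grip_force: 0.0
```

>>> {"name": "step_arm", "arguments": {"deltas": [{"dp":[0,-0.3,0],"twist":0},{"dp":[0,-0.25,0],"twist":0},{"dp":[0,-0.25,0],"twist":0},{"dp":[0,-0.25,0],"twist":0},{"dp":[0,-0.2,0],"twist":0},{"dp":[0,-0.2,0],"twist":0},{"dp":[0,-0.1,0],"twist":0}]}}

```text
time_s: 31.75
ee_pos: [0.4895, -0.08, 0.0436]
eef_rot: [3.142, -0.001, 0.007]
force: [1.8, -1.6, 0.4]
grip_width: 0.0005
grip_force: 1.0
```

>>> {"name": "step_arm", "arguments": {"deltas": [{"dp":[0,-0.08,0],"twist":0},{"dp":[0,-0.08,0],"twist":0}]}}

```text
time_s: 31.95
ee_pos: [0.4895, -0.0765, 0.0436]
eef_rot: [3.137, -0.001, 0.007]
force: [0.0, -41.1, -4.4]
grip_width: 0.0003
grip_force: 20.1
```

>>> {"name": "step_arm", "arguments": {"deltas": [{"dp":[0,0.3,0],"twist":0},{"dp":[0,0.4,0],"twist":0},{"dp":[-0.3,0.2,0],"twist":0},{"dp":[-0.3,0,-0.6],"twist":0},{"dp":[-0.5,0,-1],"twist":0},{"dp":[-0.5,0,-1],"twist":0},{"dp":[-0.5,0,-1],"twist":0},{"dp":[-0.5,0,-1],"twist":0},{"dp":[0,0.5,0],"twist":0},{"dp":[0,0,0],"twist":0}]}}

```text
time_s: 32.95
ee_pos: [0.3849, -0.1318, 0.228]
eef_rot: [3.141, -0.002, 0.005]
force: [0.5, 0.0, -0.6]
grip_width: 0.0005
grip_force: 0.0
```

```bash
python3 o.py; python3 key.py k4.png; python3 - <<'E'
from h import *
ims=[]
for cam in('scene','top'):
    p,d=ctrl.camera(cam); P=pts(cam,d,d>0); r=p[d>0].astype(int)
    s=(P[:,2]>.04)&(P[:,2]<.08)&(r[:,0]>130)&(r[:,1]<70)&(r[:,2]<70)&(P[:,0]>.4)
    Q=P[s];print('lever',len(Q),Q.mean(0) if len(Q) else 0)
    c=p[190:280,180:300] if cam=='scene' else p[100:200,220:340]
    ims.append(cv2.resize(c[:,:,::-1],(390,390),interpolation=cv2.INTER_CUBIC))
cv2.imwrite('pics/l1.png',np.hstack(ims))
E
```

```text
[ 0.45276434  0.04163894 -0.59938447] [ 0.03517367 -0.00364387 -0.0261139 ] 0.0 0.0005473329369006431 [ 3.14089391e+00 -1.66492278e-03  4.71344318e-03] [ 0.38490677 -0.13183117  0.22801168] 1.1459793752182117
top 27 [0.6278 0.0217 0.1891] 15.770809259708415 0.03213406780406327
scene 44 [0.6326 0.0211 0.185 ] 16.184885842792024 0.03665240840384251
lever 24 [ 0.49601953 -0.05532456  0.06632252]
lever 18 [ 0.49088503 -0.05499051  0.06808094]
```

View pics/l1.png

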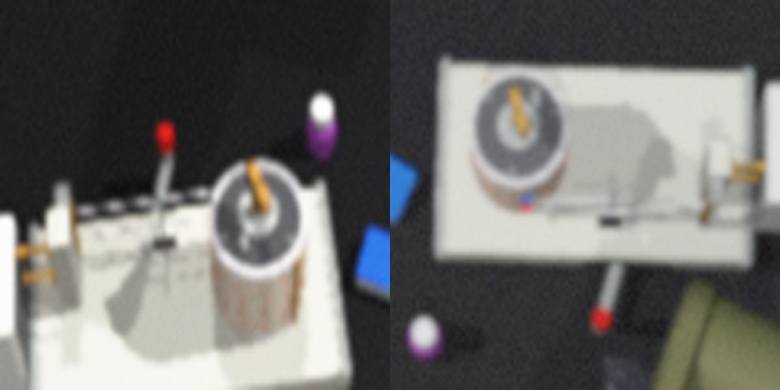

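The lever cap, now at about (165,137) in the scene half and (600,320) in the top half, is over at its left-hand stop. The pen tips lie against the drum at about (525,203) in the top half, and nothing else has moved.

```bash
python3 -c "
from station import ctrl
print(ctrl.hand_in())"
```

```text
the job is handed in; nothing more can be done
None
```

I wound the clock to its stop in two grips (a third grip confirmed it), then pushed the lever over to its left-hand stop so both pens lie on the chart, and handed in at about 33 s; I saw nothing else disturbed, though the last lever push read 41 N at the wrist with the fingertips on the cap.

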